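# Fit out a balanced pair of centrifuge buckets

### The job

Get the two open centrifuge buckets ready to spin as a balanced pair: stand one of the two matching four-bore round inserts fully down in each bucket, then close each bucket with a domed cap, seated flat on the rim. Leave the odd two-bore insert, the square insert, the carton and the dropper bottle standing where they are, and do not tip the buckets over.

Things in the scene. Friction and masses are not known exactly. Their poses are not given: they have to be found in the camera images.
- bucket_1: Open round aluminium centrifuge bucket, standing loose (0.6 kg), empty at the start: 72 mm high, 72 mm across the rim, 58 at the foot, wall 4, inner floor 6 mm up; cavity 64 mm across at the mouth, about 52 at the floor. Two pinned lugs at its sides along +-y, 100 mm over all, 28 to 58 mm up. Origin: centre of underside; z up.
- insert_four_1: Tube insert with FOUR bores (14 mm, in a square round the post), one of two twins: round off-white tapered block 54 mm high, 40 mm across at the foot, 54 at the top; on a steel post in its middle a black upright cylindrical grip, 18 mm across, 72 to 94 mm above the foot: hold it there. Loose, 0.12 kg. Home, it stands on the bucket's floor, its grip above the rim. Origin: centre of underside; z up.
- cap_1: Domed bucket cap, hollow (44 mm high, 48 wide inside), open below: lip 8 mm deep, 49 to 58 mm across; off-white flange 76 mm across, 3.5 thick; clear dome 58 mm across, top 48 mm up; black cylindrical grip 18 mm across, 50 to 72 mm up. Loose, 0.06 kg. Seated, flange on the rim, lip inside: origin 64 mm above the bucket's. Origin: centre of lower edge; z up.
- bucket_2: Open round aluminium centrifuge bucket, standing loose (0.6 kg), empty at the start: 72 mm high, 72 mm across the rim, 58 at the foot, wall 4, inner floor 6 mm up; cavity 64 mm across at the mouth, about 52 at the floor. Two pinned lugs at its sides along +-y, 100 mm over all, 28 to 58 mm up. Origin: centre of underside; z up.
- insert_four_2: Tube insert with FOUR bores (14 mm, in a square round the post), one of two twins: round off-white tapered block 54 mm high, 40 mm across at the foot, 54 at the top; on a steel post in its middle a black upright cylindrical grip, 18 mm across, 72 to 94 mm above the foot: hold it there. Loose, 0.12 kg. Home, it stands on the bucket's floor, its grip above the rim. Origin: centre of underside; z up.
- cap_2: Domed bucket cap, hollow (44 mm high, 48 wide inside), open below: lip 8 mm deep, 49 to 58 mm across; off-white flange 76 mm across, 3.5 thick; clear dome 58 mm across, top 48 mm up; black cylindrical grip 18 mm across, 50 to 72 mm up. Loose, 0.06 kg. Seated, flange on the rim, lip inside: origin 64 mm above the bucket's. Origin: centre of lower edge; z up.
- insert_two: Odd tube insert with TWO bores (18 mm, one each side of the post), no twin: round off-white tapered block 54 mm high, 40 mm across at the foot, 54 at the top; on a steel post in its middle a black upright cylindrical grip, 18 mm across, 72 to 94 mm above the foot: hold it there. Loose. Stays. Origin: centre of underside; z up.
- insert_square: Odd tube insert, SQUARE in plan (60 x 60 mm, 54 high), eight small bores, same post and black grip (18 mm across, 72 to 94 mm up); too big for the round buckets. Loose. Stays. Origin: centre of underside; z up.
- carton: Bystander: white cardboard test carton, 76 x 51 x 99 mm, standing behind the work. Loose. Origin: centre of the underside.
- dropper: Bystander: small brown dropper bottle, 28 mm across, 97 mm high, standing at the right of the work. Loose. Origin: centre of the underside.
Not all that is in view belongs to the job. What is shaped like the bucket_1 but blue is not meant.

How it is judged:
By the outcome, as a careful person would: the job done as asked, in the order asked, and still so for the second after the job is handed in, with the robot touching nothing.
It also fails if it takes over 112 s, if anything falls off the work surface, if the arm or the gripper's body presses on something with over 40 N, if the wrist force passes 120 N, or if a joint passes its speed limit or range.

### The arm

A 7-joint arm with a two-finger parallel gripper is mounted at the origin on a cart in front of the work surface, level with it; the furniture and walls round the work are solid. World frame = base frame: x ahead of the robot, y to its left, z up, the work surface at z = 0. Lengths are in m, angles in rad, forces in N, time in s.
With the tool pointing down it reaches from about 0.4 to 0.85 m from the base axis. Payload 10.4 kg.
Tool frame: the origin (TCP) lies between the finger pads; the fingertips stand ahead of it and the grasp point (between the pads) lies 3 mm ahead of it (r.tips_ahead is the z of the fingertips in the tool frame, in m); z points along the fingers, y is the line along which they close (so a half turn about z gives the same grasp; the last joint's range is limited). The gripper opens to 87 mm and grips with 3 to 60 N. Pads are 19 mm wide; open, the fingers measure 117 mm over their backs; the gripper's body (75 mm by 190 mm) begins 51 mm behind the grasp point.
Start: joints at [-1.206, 0.332, -0.065, 1.46, 0.022, 1.35, -0.088], TCP at [0.236, 0.579, 0.245] pointing down, gripper open.
Joint ranges: [-2.6, 2.6], [-0.5, 2.12], [-1.47, 1.34], [0.16, 2.42], [-1.27, 4.41], [0.06, 2.06], [-2.6, 2.6]. Speed limits (rad/s): [2.22, 2.22, 2.79, 2.79, 3.14, 3.14, 3.14].

### API

Orientations are given as a unit quaternion [x, y, z, w].
In Python, from bench import telemetry, camera, get_calibration, r gives the robot as it stands.
- The arm moves only by the tool drive_tool, never from a script. Its argument "series" is one flat list of numbers, 7 for each row, row after row: the turn, a rotation vector about the tool's x, y, z in units of 5 degrees (1.0 is 5 degrees), then the shift along the tool's x, y, z in units of 40 mm (1.0 is 40 mm), then the opening, from -1 (shut) to 1 (fully open). A call has 1 to 10 rows; each row is the pose to reach, as a shift and turn from the pose commanded when the call began, along the tool's axes at that moment; what a row does not reach only later rows make up. A row lasts 1/12 s, in which the tool goes at most 41.7 mm and 7.16 degrees, less where a joint would pass 70% of its speed; a pose out of reach is approached as far as the arm can. A call with a gripper value outside its range is refused whole. The fingers move at their own pace and stop on an object; "grip_force" is the grip in N (left out, the last holds). Time passes only in rows, so rows that repeat a pose let the fingers close. It gives the time, the measured TCP pose, the force, the opening and the grip force at its end, in the units of the state.
- telemetry.read_state(): the state, without advancing time (a new reading comes with each control period).
- camera(name): name is "scene" or "top"; returns the picture (400x640x3 uint8, red, green, blue); there is no depth.
- get_calibration(name): a dict with "fovy" (degrees; the focal length in pixels is half the picture's height over the tangent of half this angle, whatever the lens; pixels are square), "cx", "cy" (the principal point, pixels), "xyz" and "rotation" of the camera in the world. Camera axes: x right, y up, looking along -z (the intrinsics and any distortion apply to the point x, -y, -z); pixel columns grow to the right and rows downward; lengths in m; the calibration is good to about 2 mm. A picture is of the moment at which its call begins. get_calibration takes no time and is no camera call.
- r.close_job(): hands the job in; it is judged then, once.
The state is a dict: "time": time; "joint_positions": joint angles; "joint_vel": joint speeds; "joint_torque": joint torques, N m; "ee_pos": TCP position; "eef_rot": TCP orientation; "ft_force": force on the tool from outside, world axes, zero at the start; "torque": the same for the moment, N m; "width": finger opening in m; "grip_force": force on a finger pad.
Only numpy, scipy, OpenCV 4.12 (cv2) and the standard library are available. Lean on these libraries where they do the work, as an engineer would, in place of code of your own. Each camera call takes 0.05 s, during which the arm holds its last target. There are 200 camera calls.

## Working session

There is one attempt and no reset: what is moved stays moved. The work goes in short steps, Python scripts to look and compute and a tool call to move; the robot and the scene stay as the last step left them, time stands still between calls to the robot, and variables do not carry over. Pictures are saved under pics/ and viewed, at most 14 in all, crops included, and the job is handed in when it is done.

Besides the shell and the picture viewer there is one more tool, called after "Call:" as name(argument=value, ...) on one line, values as JSON. drive_tool: Moves the arm, as the interface text tells. Its arguments: {"type":"object","properties":{"series":{"type":"array"},"grip_force":{"type":"number"}},"required":["series"]}

```bash
mkdir -p pics; python3 - <<'E'
from bench import telemetry,camera,get_calibration,r
import cv2
for n in("scene","top"):
    cv2.imwrite(f"pics/{n}0.png",camera(n)[:,:,::-1]); print(n,get_calibration(n))
s=telemetry.read_state(); print(s, r.tips_ahead)
E
```

```text
scene {'fovy': 49.23526776766701, 'cx': 311.18000196420985, 'cy': 197.38355692029987, 'xyz': array([-0.24352034, -0.63941201,  0.78239057]), 'rotation': array([ 0.3937456 , -0.19757237, -0.40307811,  0.80215809])}
top {'fovy': 57.94946180295262, 'cx': 314.1461583304509, 'cy': 196.60441396020207, 'xyz': array([ 0.50561634, -0.07205403,  0.98452905]), 'rotation': array([ 0.03318769, -0.01703303, -0.69733225,  0.71577664])}
{'time': 0.1, 'joint_positions': array([-1.2056027 ,  0.33280702, -0.0647093 ,  1.4608717 ,  0.02164035,
        1.34990136, -0.08853224]), 'joint_vel': array([ 0.00059144, -0.00134451, -0.00030852, -0.00113411,  0.00052694,
        0.00260617, -0.00011991]), 'joint_torque': array([ 3.72644326e-04, -6.24543071e+01,  2.37097708e-02, -3.90718889e+01,
       -6.16429257e-02,  3.64426291e-02,  2.29313844e-05]), 'ee_pos': array([0.23622819, 0.57828606, 0.24382769]), 'eef_rot': array([ 1.92681680e-01,  9.81261104e-01, -6.40740600e-04, -7.72448133e-05]), 'ft_force': array([0.46109503, 1.0068629 , 0.03417463]), 'torque': array([ 0.04850585, -0.01509468, -0.01476531]), 'grip_force': 0.0, 'width': 0.08696528414291857} 0.022
```

View pics/scene0.png

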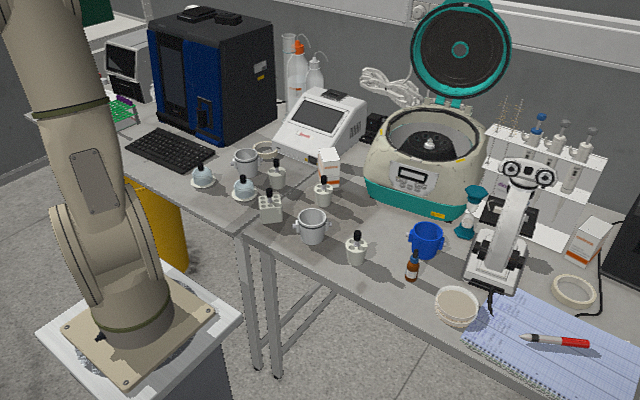

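View pics/top0.png

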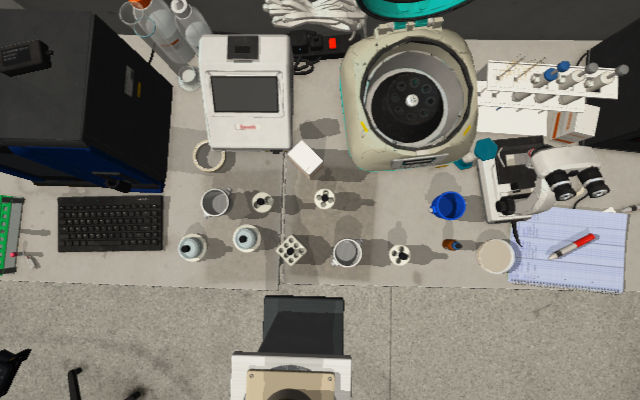

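The top view shows open grey buckets at (215,202) and (347,252), with the blue decoy bucket at (448,205). Caps are at (192,247) and (246,238), and round inserts at (262,202), (325,199) and (400,254). The square insert is at (291,249), the carton at (305,157) and the dropper at (450,244). Next is an enlarged crop to count the bores on each round insert.

```bash
python3 - <<'E'
import cv2,numpy as np
t=cv2.imread("pics/top0.png"); s=cv2.imread("pics/scene0.png")
a=cv2.resize(t[180:275,170:430],None,fx=3,fy=3,interpolation=cv2.INTER_CUBIC)
b=cv2.resize(s[145:275,180:380],None,fx=2.4,fy=2.4,interpolation=cv2.INTER_CUBIC)
o=np.zeros((600,800,3),np.uint8); o[:285,:780]=a; o[286:286+312,:480]=b
for i,(u,v) in enumerate([(400,254)]):
    o[290:590,490:790]=cv2.resize(t[v-20:v+20,u-20:u+20],(300,300),interpolation=cv2.INTER_CUBIC)
cv2.imwrite("pics/crop1.png",o)
o=np.hstack([cv2.resize(t[v-20:v+20,u-20:u+20],(390,390),interpolation=cv2.INTER_CUBIC) for u,v in[(262,202),(325,199)]])
cv2.imwrite("pics/crop2.png",o)
E
```

```text
(no output)
```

View pics/crop1.png

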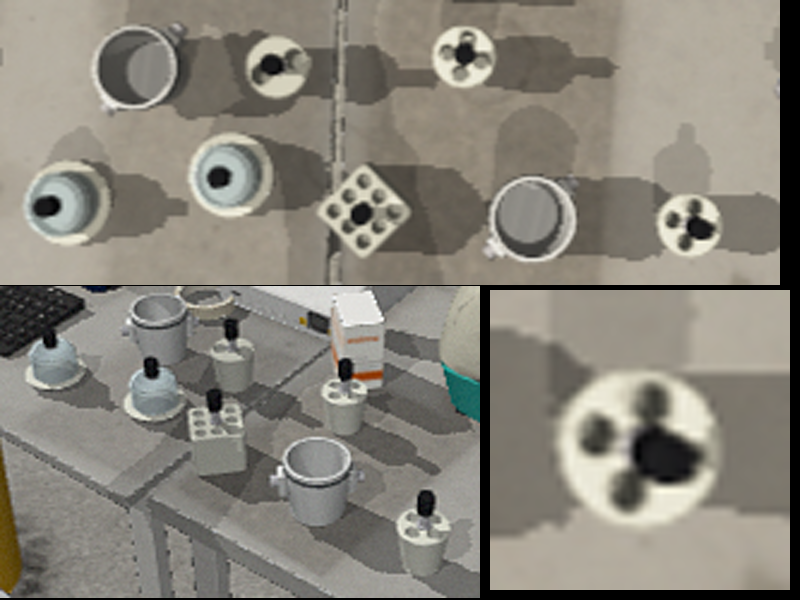

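View pics/crop2.png

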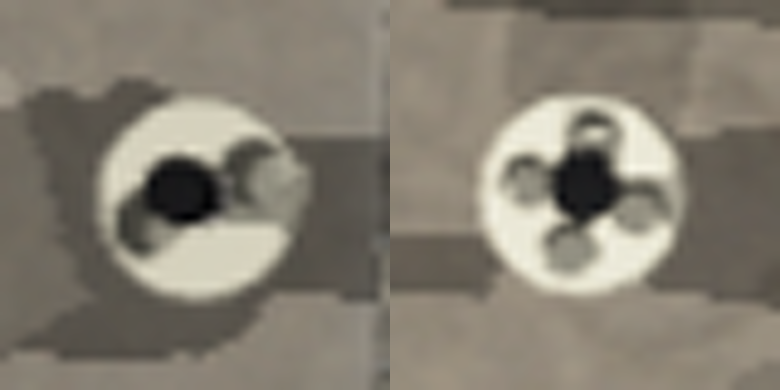

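The insert at (262,202) has two bores, so it stays. The ones at (325,199) and (400,254) each show four bores around the post, so they are the twins. Now I'll measure positions.

```bash
cat > h.py <<'E'
import cv2,numpy as np
from scipy.spatial.transform import Rotation as R
from bench import telemetry,camera,get_calibration
def ray(n,u,v,z):
    c=get_calibration(n); f=200/np.tan(np.radians(c['fovy']/2))
    d=R.from_quat(c['rotation']).apply([(u-c['cx'])/f,-(v-c['cy'])/f,-1])
    o=np.array(c['xyz']); return (o+d*(z-o[2])/d[2])[:2]
def proj(n,p):
    c=get_calibration(n); f=200/np.tan(np.radians(c['fovy']/2))
    q=R.from_quat(c['rotation']).inv().apply(np.array(p)-c['xyz'])
    return np.array([c['cx']-f*q[0]/q[2],c['cy']+f*q[1]/q[2]])
def grips(n,img,centers,w=16,thr=45):
    out=[]
    for u,v in centers:
        u,v=int(u),int(v); m=(img[v-w:v+w,u-w:u+w].max(2)<thr).astype(np.uint8)
        k,l,s,c=cv2.connectedComponentsWithStats(m)
        i=1+np.argmax(s[1:,4]); out.append((c[i]+[u-w,v-w],s[i]))
    return out
def go(x,y,z,yaw=None):
    s=telemetry.read_state(); Rm=R.from_quat(s['eef_rot'])
    print('t',round(s['time'],2),'shift',np.round(Rm.inv().apply(np.array([x,y,z])-s['ee_pos'])/.04,3))
E
python3 - <<'E'
from h import *
t=cv2.imread("pics/top0.png"); 
hsv=cv2.cvtColor(t,cv2.COLOR_BGR2HSV)
def blob(u,v,z,w,thr):
    g=t[v-w:v+w,u-w:u+w].min(2); m=(g>thr).astype(np.uint8)
    cs,_=cv2.findContours(m,cv2.RETR_EXTERNAL,cv2.CHAIN_APPROX_NONE)
    c=max(cs,key=lambda c:len(c)); h=cv2.convexHull(c); 
    P=np.array([ray("top",p[0][0]+u-w,p[0][1]+v-w,z) for p in h],np.float32)
    (x,y),rr=cv2.minEnclosingCircle(P); e=cv2.fitEllipse(P) if len(P)>5 else None
    return np.round((x,y,rr),4),np.round(e[0]+e[1],4),len(c)
for nm,u,v,z,w in[("I1",325,199,.054,18),("I2",400,254,.054,18),("B1",215,202,.072,22),("B2",347,252,.072,22),("C1",192,247,.0115,22),("C2",246,238,.0115,22)]:
    for thr in(165,180,195): print(nm,thr,*blob(u,v,z,w,thr))
for nm,u,v,z in[("I1",325,199,.083),("I2",403,255,.083),("C1",186,247,.061),("C2",242,238,.061)]:
    c,s=grips("top",t,[(u,v)],10)[0]; print(nm,c,s,ray("top",*c,z))
E
```

```text
I1 165 [ 0.5672 -0.075   0.0265] [ 0.5672 -0.0752  0.0516  0.0522] 103
I1 180 [ 0.5674 -0.0756  0.0259] [ 0.5672 -0.0755  0.05    0.0509] 84
I1 195 [ 0.5671 -0.0677  0.0222] [ 0.5669 -0.0668  0.031   0.0437] 47
I2 165 [ 0.4287 -0.2701  0.027 ] [ 0.4288 -0.2705  0.0521  0.0535] 113
I2 180 [ 0.4288 -0.27    0.026 ] [ 0.4292 -0.2703  0.0508  0.0513] 90
I2 195 [ 0.4285 -0.2702  0.0254] [ 0.4279 -0.2694  0.0463  0.0501] 79
B1 165 [0.5476 0.2096 0.0387] [0.5477 0.2062 0.0691 0.0783] 112
B1 180 [0.5417 0.2078 0.0346] [0.5585 0.1995 0.0705 0.1044] 75Traceback (most recent call last):
  File "<stdin>", line 12, in <module>
  File "<stdin>", line 10, in blob
TypeError: 'NoneType' object is not subscriptable
```

```bash
cat >> h.py <<'E'
from scipy.optimize import least_squares
def circ(n,img,u,v,z,rad,w,thr,band=.004):
    g=img[v-w:v+w,u-w:u+w].min(2); m=(g>thr).astype(np.uint8)
    cs,_=cv2.findContours(m,cv2.RETR_LIST,cv2.CHAIN_APPROX_NONE)
    P=np.array([ray(n,p[0][0]+u-w,p[0][1]+v-w,z) for c in cs for p in c])
    f=lambda q:np.hypot(*(P-q[:2]).T)-q[2]
    s=least_squares(f,[*ray(n,u,v,z),rad],loss='cauchy',f_scale=.001,bounds=([-2,-2,rad-.002],[2,2,rad+.001]))
    return np.round(s.x,4),int((abs(s.fun)<.0015).sum())
E
python3 - <<'E'
from h import *
t=cv2.imread("pics/top0.png"); s=cv2.imread("pics/scene0.png")
for nm,u,v,z,rad,w in[("B1",215,202,.072,.036,22),("B2",347,252,.072,.036,22),("C1",192,247,.0115,.038,22),("C2",246,238,.0115,.038,22)]:
    for thr in(140,150,165,180): print(nm,thr,*circ("top",t,u,v,z,rad,w,thr))
for nm,u,v,z in[("I1",325,199,.083),("I2",403,255,.083),("C1",186,247,.061),("C2",242,238,.061)]:
    c,q=grips("top",t,[(u,v)],8)[0]; print(nm,c.round(1),q,ray("top",*c,z).round(4))
for nm,u,v,z in[("I1",325,182,.083),("I2",357,237,.083),("C1",201,168,.061),("C2",242,180,.061)]:
    c,q=grips("scene",s,[(u,v)],8)[0]; print('scene',nm,c.round(1),q,ray("scene",*c,z).round(4))
E
```

```text
B1 140 [0.5504 0.2036 0.034 ] 90
B1 150 [0.5502 0.204  0.034 ] 104
B1 165 [0.5501 0.2045 0.034 ] 101
B1 180 [0.5503 0.2041 0.034 ] 68
B2 140 [ 0.4318 -0.1371  0.034 ] 86
B2 150 [ 0.432  -0.1369  0.034 ] 105
B2 165 [ 0.4321 -0.1368  0.034 ] 112
B2 180 [ 0.432  -0.1364  0.034 ] 136
C1 140 [0.4284 0.2812 0.039 ] 34
C1 150 [0.4298 0.2795 0.036 ] 41
C1 165 [0.4291 0.2769 0.036 ] 42
C1 180 [0.4289 0.2773 0.036 ] 60
C2 140 [0.4579 0.1328 0.0369] 67
C2 150 [0.4587 0.1325 0.036 ] 63
C2 165 [0.4597 0.1202 0.036 ] 22Traceback (most recent call last):
  File "<stdin>", line 4, in <module>
  File "h.py", line 26, in circ
    P=np.array([ray(n,p[0][0]+u-w,p[0][1]+v-w,z) for c in cs for p in c])
                ~~~^^^^^^^^^^^^^^^^^^^^^^^^^^^^^
  File "h.py", line 5, in ray
    c=get_calibration(n); f=200/np.tan(np.radians(c['fovy']/2))
ValueError: time passes only in moves, steps and waits
```

```bash
sed -i 's/^from bench.*/from bench import telemetry,camera,get_calibration as _gc\nfrom functools import lru_cache\nget_calibration=lru_cache(None)(_gc)/' h.py
python3 - <<'E'
from h import *
t=cv2.imread("pics/top0.png"); s=cv2.imread("pics/scene0.png")
for nm,u,v,z in[("I1",325,199,.083),("I2",403,255,.083),("C1",186,247,.061),("C2",242,238,.061)]:
    c,q=grips("top",t,[(u,v)],8)[0]; print(nm,c.round(1),q,ray("top",*c,z).round(4))
for nm,u,v,z in[("I1",325,182,.083),("I2",357,237,.083),("C1",201,168,.061),("C2",242,180,.061)]:
    c,q=grips("scene",s,[(u,v)],8)[0]; print('scene',nm,c.round(1),q,ray("scene",*c,z).round(4))
for nm,p in dict(B1=(.5502,.204,.072),B2=(.432,-.1368,.072)).items(): print(nm,proj("scene",p),proj("top",p))
# turn to yaw so tool y = world y
go(.567,-.075,.245)
q=R.from_quat(telemetry.read_state()['eef_rot']); print(q.as_matrix().round(3))
E
```

```text
I1 [324.4 197.7] [ 5  4  6  7 32] [ 0.5675 -0.0763]
I2 [402.5 255.7] [ 4  5  8  8 45] [ 0.4293 -0.2719]
C1 [185.3 248.5] [ 4  7  8  6 42] [0.4296 0.2758]
C2 [242.5 238.7] [ 6  6  6  6 32] [0.4588 0.1301]
scene I1 [323.3 179.2] [ 4  1  6  9 45] [ 0.5679 -0.0772]
scene I2 [356.9 235.1] [ 5  1  7 11 64] [ 0.4293 -0.2725]
scene C1 [198.4 164.1] [ 0  0 12 11 82] [0.4337 0.2864]
scene C2 [242.6 178.4] [ 6  3  6  8 39] [0.4584 0.1281]
B1 [245.06339426 153.06477711] [214.11852958 201.94720292]
B2 [311.3292566  215.90977682] [347.22160033 252.61558121]
t 0.1 shift [-1.3831e+01 -1.1993e+01 -1.3000e-02]
[[-0.926  0.378 -0.   ]
 [ 0.378  0.926 -0.001]
 [-0.    -0.001 -1.   ]]
```

Call:
drive_tool(series=[0,0,-4.44,-13.83,-11.99,0,0.1,0,0,-4.44,-13.83,-11.99,0,0.1,0,0,-4.44,-13.83,-11.99,0,0.1,0,0,-4.44,-13.83,-11.99,0,0.1,0,0,-4.44,-13.83,-11.99,0,0.1,0,0,-4.44,-13.83,-11.99,0,0.1,0,0,-4.44,-13.83,-11.99,0,0.1,0,0,-4.44,-13.83,-11.99,0,0.1,0,0,-4.44,-13.83,-11.99,0,0.1,0,0,-4.44,-13.83,-11.99,0,0.1], grip_force=20)

```text
time: 0.93
ee_pos: [0.4245, 0.2056, 0.2445]
eef_rot: [0.0, 1.0, 0.0, -0.0]
ft_force: [1.9, 0.1, -1.6]
width: 0.0484
grip_force: 0.0
```

```bash
python3 -c "
from h import *
go(.5676,-.0763,.22);s=telemetry.read_state();print(s['ee_pos'],R.from_quat(s['eef_rot']).as_matrix().round(3),s['joint_positions'])"
```

```text
t 0.93 shift [-3.58  -7.046  0.61 ]
[0.42451039 0.20559152 0.24447561] [[-1.  0. -0.]
 [ 0.  1.  0.]
 [ 0.  0. -1.]] [-0.73114807 -0.01440178  0.18243215  1.85841732  0.00241711  1.29730347
  1.02108338]
```

Call:
drive_tool(series=[0,0,0,-3.58,-7.05,0.6,0.1,0,0,0,-3.58,-7.05,0.6,0.1,0,0,0,-3.58,-7.05,0.6,0.1,0,0,0,-3.58,-7.05,0.6,0.1,0,0,0,-3.58,-7.05,0.6,0.1,0,0,0,-3.58,-7.05,0.6,0.1,0,0,0,-3.58,-7.05,0.6,0.1,0,0,0,-3.58,-7.05,0.6,0.1,0,0,0,-3.58,-7.05,0.6,0.1,0,0,0,-3.58,-7.05,0.6,0.1])

```text
time: 1.77
ee_pos: [0.5671, -0.076, 0.2198]
eef_rot: [0.002, 1.0, -0.0, -0.001]
ft_force: [0.1, 1.5, 0.8]
width: 0.0482
grip_force: 0.0
```

```bash
python3 -c "
from h import *
go(.5676,-.0763,.096);cv2.imwrite('pics/s1.png',cv2.resize(camera('scene')[100:260,200:440,::-1],None,fx=3,fy=3))"
```

```text
t 1.77 shift [-0.016 -0.004  3.095]
```

View pics/s1.png

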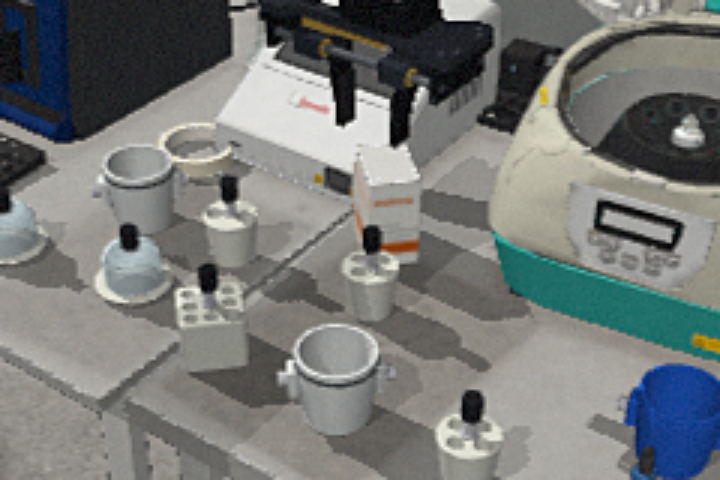

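The fingers hang centred above the four-bore insert at top-view pixel (325,199). Descending and gripping it.

Call:
drive_tool(series=[0,0,0,-0.01,0,1,0.1,0,0,0,-0.01,0,2,0.1,0,0,0,-0.01,0,2.7,0.1,0,0,0,-0.01,0,3.09,0.1,0,0,0,-0.01,0,3.09,0.1,0,0,0,-0.01,0,3.09,-1,0,0,0,-0.01,0,3.09,-1,0,0,0,-0.01,0,3.09,-1,0,0,0,-0.01,0,3.09,-1,0,0,0,-0.01,0,3.09,-1], grip_force=20)

```text
time: 2.65
ee_pos: [0.5683, -0.0742, 0.098]
eef_rot: [0.0, 1.0, 0.0, 0.001]
ft_force: [-0.1, -0.3, 0.2]
width: 0.0224
grip_force: 0.2
```

Call:
drive_tool(series=[0,0,0,0,0,0,-1,0,0,0,0,0,0,-1,0,0,0,0,0,0,-1])

```text
time: 2.9
ee_pos: [0.5681, -0.0744, 0.0975]
eef_rot: [0.0, 1.0, 0.0, 0.0]
ft_force: [0.5, -1.0, 4.4]
width: 0.0174
grip_force: 19.9
```

```bash
python3 -c "
from h import *
go(.5676,-.0763,.096);s=telemetry.read_state();print(s['ee_pos'],s['ft_force'],s['width'])"
```

```text
t 2.9 shift [ 0.012 -0.047  0.036]
[ 0.56806508 -0.07443504  0.09745047] [ 0.47220985 -0.95846647  4.4040218 ] 0.017438604205500016
```

Call:
drive_tool(series=[0,0,0,0,0,-1,-1,0,0,0,0,0,-2,-1,0,0,0,0,0,-3,-1,0,0,0,0.1,1,-3,-1,0,0,0,0.2,2,-3,-1,0,0,0,0.3,3,-3,-1,0,0,0,0.35,4,-3,-1,0,0,0,0.4,5,-3,-1,0,0,0,0.45,6,-3,-1,0,0,0,0.45,6.96,-3,-1])

```text
time: 3.73
ee_pos: [0.5488, 0.2063, 0.2168]
eef_rot: [-0.0, 1.0, 0.0, -0.0]
ft_force: [0.2, -0.6, -1.2]
width: 0.0176
grip_force: 19.9
```

Call:
drive_tool(series=[0,0,0,0,0,0,-1,0,0,0,0,0,0,-1,0,0,0,0,0,0,-1,0,0,0,0,0,0,-1])

```text
time: 4.07
ee_pos: [0.55, 0.2023, 0.2168]
eef_rot: [0.001, 1.0, -0.0, -0.0]
ft_force: [-0.0, 0.0, -1.5]
width: 0.0173
grip_force: 19.9
```

```bash
python3 -c "
from h import *
go(.5502,.204,.105);cv2.imwrite('pics/s2.png',cv2.resize(camera('scene')[80:230,170:370,::-1],None,fx=3,fy=3));cv2.imwrite('pics/t2.png',camera('top')[:,:,::-1])"
```

```text
t 4.07 shift [-0.004  0.043  2.796]
```

View pics/s2.png

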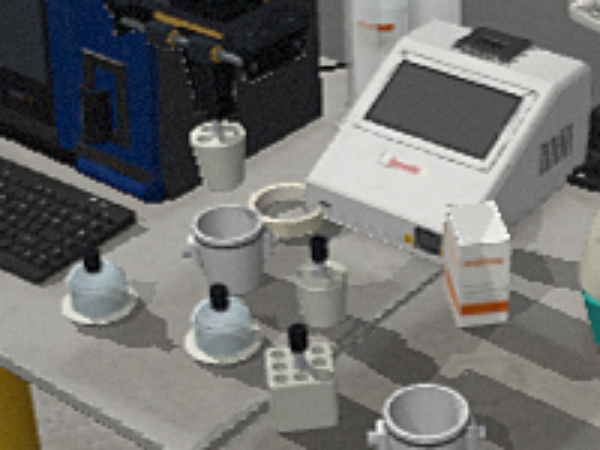

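The insert hangs upright above bucket_1, its top disc near scene pixel (242,124) and the bucket mouth near (245,153). Checking its offset from the picture.

```bash
python3 - <<'E'
from h import *
im=cv2.imread('pics/s2.png')[::3,::3]
print('proj top disc expected',proj('scene',[.55,.2023,.173])-[170,80],'foot',proj('scene',[.55,.2023,.119])-[170,80])
m=(im.min(2)>150).astype(np.uint8)
k,l,s,c=cv2.connectedComponentsWithStats(m[35:64,58:86]); i=1+np.argmax(s[1:,4]); print(s[i],c[i]+[58,35])
t=cv2.imread('pics/t2.png'); print('B1 visible?', t[190:215,205:225].mean(axis=(0,1)))
E
```

```text
proj top disc expected [72.21851519 43.75646978] foot [73.97005866 59.88251701]
[ 6  8 12  7 52] [68.55769231 46.38461538]
B1 visible? [35.402 33.546 32.204]
```

Call:
drive_tool(series=[0,0,0,0,0.04,0.5,-1,0,0,0,0,0.04,1,-1,0,0,0,0,0.04,1.5,-1,0,0,0,0,0.04,2,-1,0,0,0,0,0.04,2.4,-1,0,0,0,0,0.04,2.6,-1,0,0,0,0,0.04,2.7,-1,0,0,0,0,0.04,2.78,-1,0,0,0,0,0.04,2.78,-1])

```text
time: 4.92
ee_pos: [0.5501, 0.2055, 0.1061]
eef_rot: [0.0, 1.0, 0.0, 0.0]
ft_force: [-0.1, 0.1, -1.1]
width: 0.0173
grip_force: 19.9
```

Call:
drive_tool(series=[0,0,0,0,0,0.06,-1,0,0,0,0,0,0.06,-1])

```text
time: 5.08
ee_pos: [0.5501, 0.2058, 0.1038]
eef_rot: [0.0, 1.0, 0.0, 0.0]
ft_force: [0.4, -1.0, -1.5]
width: 0.0178
grip_force: 19.9
```

Call:
drive_tool(series=[0,0,0,0,0,0,0.1,0,0,0,0,0,0,0.1,0,0,0,0,0,0,0.1,0,0,0,0,0,0,0.1,0,0,0,0,0,0,0.1,0,0,0,0,0,-0.5,0.1,0,0,0,0,0,-1,0.1,0,0,0,0,0,-2,0.1,0,0,0,0,0,-3,0.1])

```text
time: 5.83
ee_pos: [0.5489, 0.2052, 0.2239]
eef_rot: [0.0, 1.0, -0.001, -0.001]
ft_force: [0.8, 0.8, 0.3]
width: 0.0477
grip_force: 0.0
```

```bash
python3 -c "
from h import *
go(.429,-.2715,.215)"
```

```text
t 5.83 shift [  2.993 -11.92    0.243]
```

Call:
drive_tool(series=[0,0,0,3,-11.92,0.1,0.1,0,0,0,3,-11.92,0.1,0.1,0,0,0,3,-11.92,0.1,0.1,0,0,0,3,-11.92,0.1,0.1,0,0,0,3,-11.92,0.1,0.1,0,0,0,3,-11.92,0.1,0.1,0,0,0,3,-11.92,0.1,0.1,0,0,0,3,-11.92,0.1,0.1,0,0,0,3,-11.92,0.1,0.1,0,0,0,3,-11.92,0.1,0.1])

```text
time: 6.67
ee_pos: [0.4471, -0.2002, 0.2203]
eef_rot: [0.0, 1.0, 0.0, 0.001]
ft_force: [0.8, -0.3, 0.2]
width: 0.0479
grip_force: 0.0
```

```bash
python3 -c "
from h import *
go(.429,-.2715,.215);cv2.imwrite('pics/t3.png',cv2.resize(camera('top')[180:280,170:430,::-1],None,fx=3,fy=3))"
```

```text
t 6.67 shift [ 0.451 -1.782  0.132]
```

View pics/t3.png

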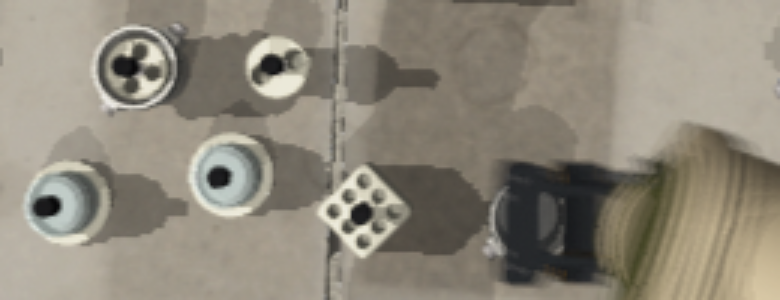

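Insert 1 stands centred inside bucket_1 at crop (137,68), and everything else is unmoved. Now insert 2.

Call:
drive_tool(series=[0,0,0,0.45,-1.77,0.1,0.1,0,0,0,0.45,-1.77,0.1,0.1,0,0,0,0.45,-1.77,0.1,0.1,0,0,0,0.45,-1.77,0.1,0.1])

```text
time: 7.05
ee_pos: [0.4291, -0.2709, 0.216]
eef_rot: [0.002, 1.0, -0.0, -0.0]
ft_force: [-0.1, 2.1, 0.3]
width: 0.0479
grip_force: 0.0
```

```bash
python3 -c "
from h import *
go(.429,-.2705,.0965)"
```

```text
t 7.05 shift [2.000e-03 1.000e-02 2.987e+00]
```

Call:
drive_tool(series=[0,0,0,0,0,1,0.1,0,0,0,0,0,2,0.1,0,0,0,0,0,2.7,0.1,0,0,0,0,0,2.98,0.1,0,0,0,0,0,2.98,0.1,0,0,0,0,0,2.98,-1,0,0,0,0,0,2.98,-1,0,0,0,0,0,2.98,-1,0,0,0,0,0,2.98,-1,0,0,0,0,0,2.98,-1])

```text
time: 7.88
ee_pos: [0.4305, -0.2693, 0.0977]
eef_rot: [0.0, 1.0, -0.0, 0.001]
ft_force: [-1.3, -1.3, -0.4]
width: 0.0225
grip_force: 0.2
```

Call:
drive_tool(series=[0,0,0,0,0,0,-1,0,0,0,0,0,0,-1,0,0,0,0,0,0,-1])

```text
time: 8.13
ee_pos: [0.4303, -0.2694, 0.0972]
eef_rot: [0.0, 1.0, -0.0, 0.0]
ft_force: [0.4, -0.5, 3.4]
width: 0.0173
grip_force: 19.9
```

```bash
python3 -c "
from h import *
go(.432,-.1368,.0965)"
```

```text
t 8.13 shift [-0.041  3.314  0.016]
```

Call:
drive_tool(series=[0,0,0,0,0,-1,-1,0,0,0,0,0,-2,-1,0,0,0,0,0,-2.9,-1,0,0,0,-0.03,1,-2.9,-1,0,0,0,-0.03,2,-2.9,-1,0,0,0,-0.03,2.9,-2.9,-1,0,0,0,-0.03,3.33,-2.9,-1,0,0,0,-0.03,3.33,-2.9,-1,0,0,0,-0.03,3.33,-2.9,-1,0,0,0,-0.03,3.33,-2.9,-1])

```text
time: 8.97
ee_pos: [0.431, -0.1367, 0.2126]
eef_rot: [0.001, 1.0, -0.0, -0.0]
ft_force: [-0.1, -0.5, -1.8]
width: 0.0171
grip_force: 19.9
```

```bash
python3 - <<'E'
from h import *
go(.432,-.1368,.1035);im=camera('scene')[:,:,::-1]
s=telemetry.read_state();p=s['ee_pos'];print(p)
print(proj('scene',p-[0,0,.0975-.054]),proj('scene',[.432,-.1368,.072]))
cv2.imwrite('pics/s3.png',cv2.resize(im[150:250,260:360],None,fx=5,fy=5))
E
```

```text
t 8.97 shift [-2.700e-02 -1.000e-03  2.728e+00]
[ 0.43092721 -0.13706989  0.21261438]
[311.14163821 185.01892036] [311.3292566  215.90977682]
```

View pics/s3.png

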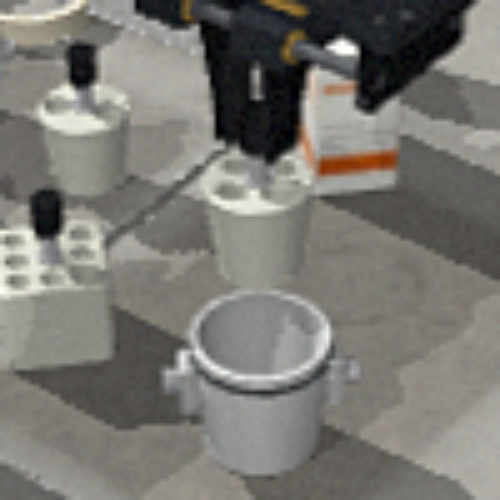

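Insert 2 hangs upright over bucket_2, its disc near scene pixel (311.6,186) against a predicted (311,185). Lowering it.

Call:
drive_tool(series=[0,0,0,-0.02,0,0.5,-1,0,0,0,-0.02,0,1,-1,0,0,0,-0.02,0,1.5,-1,0,0,0,-0.02,0,2,-1,0,0,0,-0.02,0,2.4,-1,0,0,0,-0.02,0,2.6,-1,0,0,0,-0.02,0,2.68,-1,0,0,0,-0.02,0,2.73,-1,0,0,0,-0.02,0,2.73,-1])

```text
time: 9.77
ee_pos: [0.4323, -0.1364, 0.1039]
eef_rot: [0.0, 1.0, -0.0, 0.0]
ft_force: [-0.8, -0.0, -0.6]
width: 0.0176
grip_force: 19.9
```

Call:
drive_tool(series=[0,0,0,0,0,0,0.1,0,0,0,0,0,0,0.1,0,0,0,0,0,0,0.1,0,0,0,0,0,0,0.1,0,0,0,0,0,0,0.1,0,0,0,0,0,-0.5,0.1,0,0,0,0,0,-1,0.1,0,0,0,0,0,-2,0.1,0,0,0,0,0,-3,0.1])

```text
time: 10.52
ee_pos: [0.4309, -0.1361, 0.2244]
eef_rot: [0.0, 1.0, -0.0, -0.001]
ft_force: [1.9, 0.5, 1.1]
width: 0.0477
grip_force: 0.0
```

```bash
python3 -c "
from h import *
go(.4587,.1305,.19)"
```

```text
t 10.52 shift [-0.69   6.665  0.858]
```

Call:
drive_tool(series=[0,0,0,-0.69,6.66,0.3,0.1,0,0,0,-0.69,6.66,0.3,0.1,0,0,0,-0.69,6.66,0.5,0.1,0,0,0,-0.69,6.66,0.85,0.1,0,0,0,-0.69,6.66,0.85,0.1,0,0,0,-0.69,6.66,0.85,0.1,0,0,0,-0.69,6.66,0.85,0.1,0,0,0,-0.69,6.66,0.85,0.1,0,0,0,-0.69,6.66,0.85,0.1,0,0,0,-0.69,6.66,0.85,0.1])

```text
time: 11.35
ee_pos: [0.4598, 0.1296, 0.1897]
eef_rot: [0.001, 1.0, -0.0, 0.0]
ft_force: [-0.1, -1.1, 0.1]
width: 0.0476
grip_force: 0.0
```

```bash
python3 - <<'E'
from h import *
go(.4587,.1300,.0755)
t=camera('top')[:,:,::-1]; s=camera('scene')[:,:,::-1]
c,q=grips("scene",s,[(242,181)],6,60)[0]; print(c,q,ray("scene",*c,.061))
b=lambda i,u,v,w:cv2.resize(i[v-w:v+w,u-w:u+w],(380,380))
cv2.imwrite('pics/s4.png',np.hstack([b(t,347,252,25),b(s,242,180,30)]))
for thr in(150,165,180): print(circ("top",t,347,252,.072,.036,22,thr), circ("top",t,215,202,.072,.036,22,thr))
E
```

```text
t 11.35 shift [0.027 0.011 2.854]
[242.43902439 178.48780488] [ 4  0  6  8 41] [0.45798965 0.12821595]
(array([ 0.4319, -0.137 ,  0.034 ]), 59) (array([0.5503, 0.2036, 0.034 ]), 82)
(array([ 0.4324, -0.1367,  0.034 ]), 41) (array([0.5502, 0.2053, 0.0341]), 94)
(array([ 0.4323, -0.136 ,  0.034 ]), 41) (array([0.55  , 0.2041, 0.034 ]), 99)
```

View pics/s4.png

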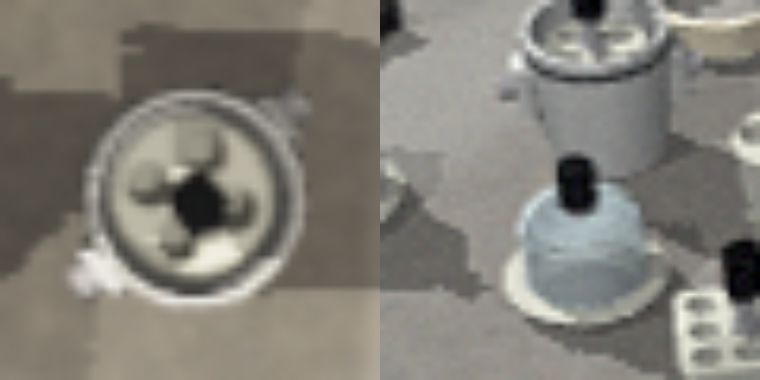

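Insert 2 sits centred in bucket_2, which hasn't moved. Cap 2 stands upright with its grip at scene pixel (242,178). Grasping cap 2.

Call:
drive_tool(series=[0,0,0,0.02,0,1,0.1,0,0,0,0.02,0,2,0.1,0,0,0,0.02,0,2.6,0.1,0,0,0,0.02,0,2.85,0.1,0,0,0,0.02,0,2.85,0.1,0,0,0,0.02,0,2.85,-1,0,0,0,0.02,0,2.85,-1,0,0,0,0.02,0,2.85,-1,0,0,0,0.02,0,2.85,-1,0,0,0,0.02,0,2.85,-1], grip_force=15)

```text
time: 12.28
ee_pos: [0.4594, 0.1307, 0.0765]
eef_rot: [0.0, 1.0, 0.0, 0.001]
ft_force: [0.3, 0.9, -1.2]
width: 0.0224
grip_force: 0.2
```

Call:
drive_tool(series=[0,0,0,0,0,0,-1,0,0,0,0,0,0,-1,0,0,0,0,0,0,-1])

```text
time: 12.53
ee_pos: [0.459, 0.1303, 0.0758]
eef_rot: [0.0, 1.0, -0.0, 0.0]
ft_force: [-0.7, -1.9, 2.5]
width: 0.0177
grip_force: 15.0
```

```bash
python3 -c "
from h import *
go(.4321,-.1367,.1755)"
```

```text
t 12.53 shift [ 0.67  -6.675 -2.492]
```

Call:
drive_tool(series=[0,0,0,0,0,-1,-1,0,0,0,0,0,-2,-1,0,0,0,0,0,-3.1,-1,0,0,0,0.1,-1,-3.1,-1,0,0,0,0.2,-2,-3.1,-1,0,0,0,0.3,-3,-3.1,-1,0,0,0,0.4,-4,-3.1,-1,0,0,0,0.5,-5,-3.1,-1,0,0,0,0.6,-6,-3.1,-1,0,0,0,0.67,-6.67,-3.1,-1])

```text
time: 13.37
ee_pos: [0.4309, -0.14, 0.1997]
eef_rot: [0.002, 1.0, -0.0, 0.0]
ft_force: [0.2, -0.5, -0.4]
width: 0.0176
grip_force: 14.9
```

Call:
drive_tool(series=[0,0,0,0,0,0,-1,0,0,0,0,0,0,-1,0,0,0,0,0,0,-1,0,0,0,0,0,0,-1])

```text
time: 13.7
ee_pos: [0.4322, -0.1351, 0.1994]
eef_rot: [-0.001, 1.0, 0.0, -0.0]
ft_force: [-0.4, -0.4, -0.5]
width: 0.0175
grip_force: 14.9
```

```bash
python3 - <<'E'
from h import *
go(.4321,-.1367,.1398);im=camera('scene')[:,:,::-1]
p=telemetry.read_state()['ee_pos'];print(p)
print('flange expected',(proj('scene',p-[0,0,.0758-.0115])-[260,140])*5,'rim',(proj('scene',[.4321,-.1367,.072])-[260,140])*5)
cv2.imwrite('pics/s5.png',cv2.resize(im[140:250,260:360],None,fx=5,fy=5))
E
```

```text
t 13.7 shift [ 1.000e-03 -4.100e-02  1.489e+00]
[ 0.43220063 -0.13510212  0.19940594]
flange expected [254.06345738 278.87603552] rim [256.60551109 379.36984255]
```

View pics/s5.png

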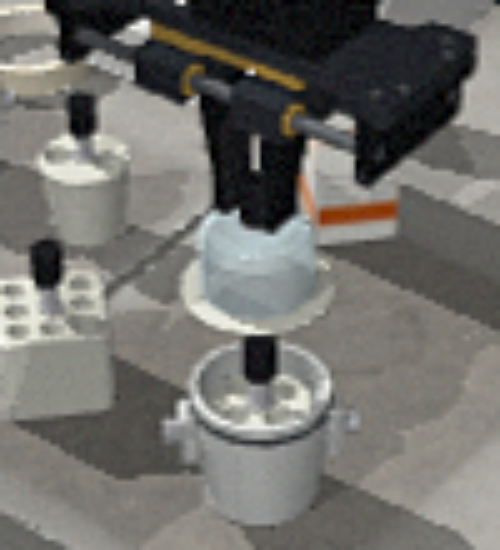

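Cap 2 is level above bucket_2. Its flange is centred near crop (258,280) and the rim near (262,380), agreeing within about a millimetre. Lowering it.

Call:
drive_tool(series=[0,0,0,0,-0.045,0.2,-1,0,0,0,0,-0.045,0.5,-1,0,0,0,0,-0.045,0.8,-1,0,0,0,0,-0.045,1.1,-1,0,0,0,0,-0.045,1.25,-1,0,0,0,0,-0.045,1.35,-1,0,0,0,0,-0.045,1.42,-1,0,0,0,0,-0.045,1.46,-1,0,0,0,0,-0.045,1.46,-1])

```text
time: 14.5
ee_pos: [0.4321, -0.1381, 0.1412]
eef_rot: [0.0, 1.0, 0.0, 0.0]
ft_force: [-0.5, 0.5, -1.6]
width: 0.0175
grip_force: 14.9
```

Call:
drive_tool(series=[0,0,0,0,0,0.04,-1,0,0,0,0,0,0.04,-1,0,0,0,0,0,0.04,-1])

```text
time: 14.75
ee_pos: [0.4324, -0.1385, 0.1401]
eef_rot: [0.0, 1.0, -0.0, 0.001]
ft_force: [-0.7, -1.0, 2.9]
width: 0.0174
grip_force: 15.0
```

```bash
python3 - <<'E'
from h import *
go(.4321,-.1367,.1398);im=camera('scene')[:,:,::-1]
print(telemetry.read_state()['ft_force'])
cv2.imwrite('pics/s6.png',cv2.resize(im[140:250,260:360],None,fx=5,fy=5))
E
```

```text
t 14.75 shift [0.008 0.045 0.007]
[-1.09493339 -2.15543377  4.20272495]
```

View pics/s6.png

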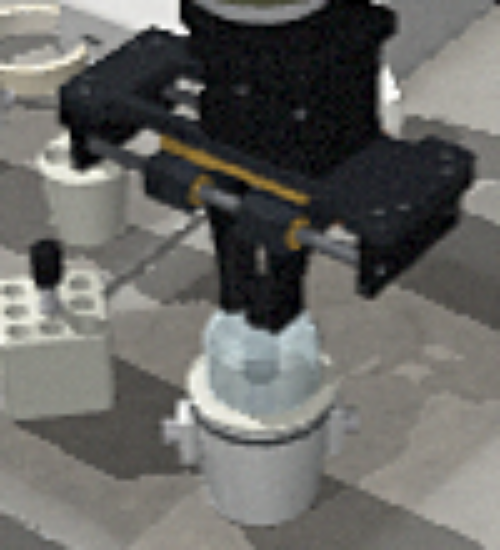

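The cap seats at the expected height with light contact of about 4 N. Releasing.

Call:
drive_tool(series=[0,0,0,0,0,0,0.1,0,0,0,0,0,0,0.1,0,0,0,0,0,0,0.1,0,0,0,0,0,0,0.1,0,0,0,0,0,0,0.1,0,0,0,0,0,-0.5,0.1,0,0,0,0,0,-1,0.1,0,0,0,0,0,-1.8,0.1])

```text
time: 15.47
ee_pos: [0.4306, -0.1379, 0.2106]
eef_rot: [0.0, 1.0, -0.0, -0.002]
ft_force: [0.3, 0.2, -0.7]
width: 0.0472
grip_force: 0.0
```

```bash
python3 -c "
from h import *
go(.429,.2765,.2)"
```

```text
t 15.47 shift [ 0.044 10.36   0.265]
```

Call:
drive_tool(series=[0,0,0,0.04,10.36,0.1,0.1,0,0,0,0.04,10.36,0.1,0.1,0,0,0,0.04,10.36,0.1,0.1,0,0,0,0.04,10.36,0.1,0.1,0,0,0,0.04,10.36,0.1,0.1,0,0,0,0.04,10.36,0.1,0.1,0,0,0,0.04,10.36,0.1,0.1,0,0,0,0.04,10.36,0.1,0.1,0,0,0,0.04,10.36,0.1,0.1,0,0,0,0.04,10.36,0.1,0.1])

```text
time: 16.3
ee_pos: [0.4299, 0.2787, 0.2075]
eef_rot: [-0.0, 1.0, 0.0, -0.0]
ft_force: [1.1, 0.2, -0.2]
width: 0.0478
grip_force: 0.0
```

Call:
drive_tool(series=[0,0,0,0,0,0,0.1,0,0,0,0,0,0,0.1,0,0,0,0,0,0,0.1])

```text
time: 16.55
ee_pos: [0.4306, 0.2757, 0.2072]
eef_rot: [0.0, 1.0, -0.0, -0.0]
ft_force: [-0.0, -0.4, -0.3]
width: 0.048
grip_force: 0.0
```

```bash
python3 - <<'E'
from h import *
go(.429,.2765,.0757)
t=camera('top')[:,:,::-1]; s=camera('scene')[:,:,::-1]
print(proj('scene',[.429,.2765,.061]))
for thr in(55,70):
  c,q=grips("scene",s,[(204,170)],9,thr)[0]; print(c,q,ray("scene",*c,.061))
c,q=grips("top",t,[(350,254)],10)[0];print('cap2 grip',c,ray("top",*c,.125))
b=lambda i,u,v,w:cv2.resize(i[v-w:v+w,u-w:u+w],(380,380))
cv2.imwrite('pics/s7.png',np.hstack([b(s,311,205,30),b(s,204,170,30)]))
E
```

```text
t 16.55 shift [0.037 0.023 3.287]
[199.44201444 165.85401788]
[199.0625  164.78125] [ 0  0  9 10 64] [0.43226397 0.2818038 ]
[199.17647059 164.83823529] [ 0  0  9 10 68] [0.43225734 0.28129594]
cap2 grip [349.11428571 254.74285714] [ 0.43143817 -0.13758702]
```

View pics/s7.png

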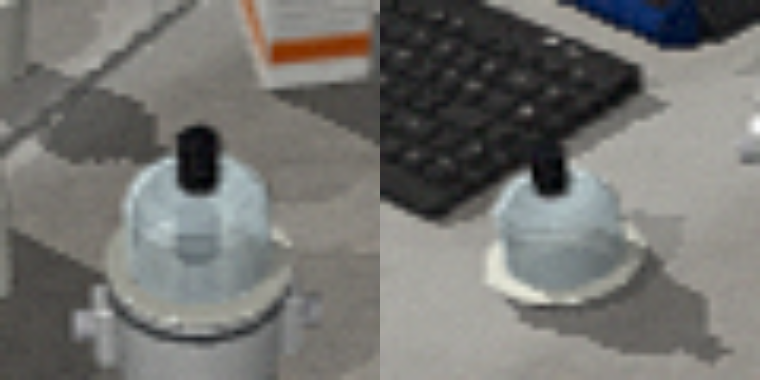

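Cap 2 is seated flat and level on bucket_2 (left half). Cap 1 stands upright with its grip at about scene pixel (200,166), which agrees with the estimate. Grasping cap 1.

Call:
drive_tool(series=[0,0,0,0.03,0,1,0.1,0,0,0,0.03,0,2,0.1,0,0,0,0.03,0,2.9,0.1,0,0,0,0.03,0,3.28,0.1,0,0,0,0.03,0,3.28,0.1,0,0,0,0.03,0,3.28,-1,0,0,0,0.03,0,3.28,-1,0,0,0,0.03,0,3.28,-1,0,0,0,0.03,0,3.28,-1,0,0,0,0.03,0,3.28,-1])

```text
time: 17.48
ee_pos: [0.4299, 0.2766, 0.0775]
eef_rot: [0.0, 1.0, 0.001, 0.001]
ft_force: [0.9, 0.1, 0.0]
width: 0.0224
grip_force: 0.1
```

Call:
drive_tool(series=[0,0,0,0,0,0,-1,0,0,0,0,0,0,-1,0,0,0,0,0,0,-1])

```text
time: 17.73
ee_pos: [0.4296, 0.276, 0.0767]
eef_rot: [0.0, 1.0, -0.0, 0.0]
ft_force: [-0.4, -2.2, 3.9]
width: 0.0175
grip_force: 15.0
```

```bash
python3 -c "
from h import *
go(.5502,.2043,.1755)"
```

```text
t 17.73 shift [-3.018 -1.792 -2.468]
```

Call:
drive_tool(series=[0,0,0,0,0,-1,-1,0,0,0,0,0,-2,-1,0,0,0,0,0,-3.1,-1,0,0,0,-0.8,-0.5,-3.1,-1,0,0,0,-1.6,-1,-3.1,-1,0,0,0,-2.4,-1.5,-3.1,-1,0,0,0,-3.02,-1.79,-3.1,-1,0,0,0,-3.02,-1.79,-3.1,-1,0,0,0,-3.02,-1.79,-3.1,-1,0,0,0,-3.02,-1.79,-3.1,-1])

```text
time: 18.57
ee_pos: [0.5495, 0.2052, 0.1999]
eef_rot: [-0.0, 1.0, 0.0, -0.001]
ft_force: [-0.1, 0.4, -0.5]
width: 0.0175
grip_force: 14.9
```

```bash
python3 - <<'E'
from h import *
go(.5502,.2043,.1406);im=camera('scene')[:,:,::-1]
p=telemetry.read_state()['ee_pos'];print(p)
print('flange expected',(proj('scene',p-[0,0,.0767-.0115])-[195,90])*5,'rim',(proj('scene',[.5502,.2043,.072])-[195,90])*5)
cv2.imwrite('pics/s8.png',cv2.resize(im[90:190,195:295],None,fx=5,fy=5))
E
```

```text
t 18.57 shift [-0.02  -0.023  1.483]
[0.54912929 0.20562999 0.20005679]
flange expected [237.22646543 225.08194563] rim [249.95909302 315.16861667]
```

View pics/s8.png

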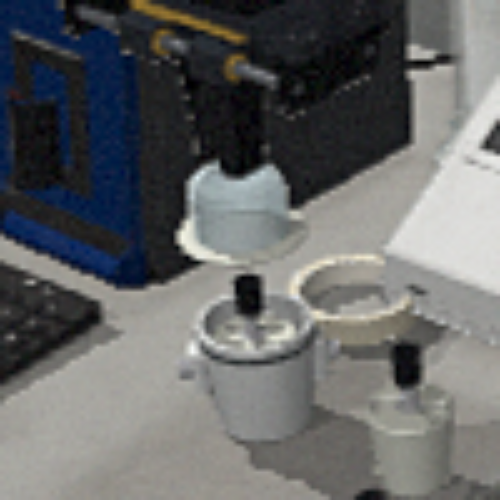

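Cap 1 is level. Its flange is centred near crop (242,230) and the rim near (256,320), and the relative offset matches the prediction. Lowering it.

Call:
drive_tool(series=[0,0,0,-0.02,-0.02,0.2,-1,0,0,0,-0.02,-0.02,0.5,-1,0,0,0,-0.02,-0.02,0.8,-1,0,0,0,-0.02,-0.02,1.1,-1,0,0,0,-0.02,-0.02,1.25,-1,0,0,0,-0.02,-0.02,1.35,-1,0,0,0,-0.02,-0.02,1.42,-1,0,0,0,-0.02,-0.02,1.46,-1,0,0,0,-0.02,-0.02,1.46,-1])

```text
time: 19.37
ee_pos: [0.551, 0.2038, 0.142]
eef_rot: [0.0, 1.0, 0.0, 0.0]
ft_force: [0.2, -0.1, -0.6]
width: 0.0173
grip_force: 14.9
```

Call:
drive_tool(series=[0,0,0,0,0,0.03,-1,0,0,0,0,0,0.03,-1,0,0,0,0,0,0.03,-1])

```text
time: 19.62
ee_pos: [0.5513, 0.2038, 0.1414]
eef_rot: [0.0, 1.0, 0.0, 0.001]
ft_force: [0.3, -0.2, 2.5]
width: 0.0175
grip_force: 14.9
```

Contact is at the seated height. Releasing, retreating up and back, then checking.

Call:
drive_tool(series=[0,0,0,0,0,0,0.1,0,0,0,0,0,0,0.1,0,0,0,0,0,0,0.1,0,0,0,0,0,0,0.1,0,0,0,0,0,0,0.1,0,0,0,0,0,-0.5,0.1,0,0,0,0,0,-1,0.1,0,0,0,0,0,-1.8,0.1,0,0,0,0,0,-2.5,0.1])

```text
time: 20.37
ee_pos: [0.5506, 0.2037, 0.242]
eef_rot: [0.0, 1.0, -0.0, -0.0]
ft_force: [0.1, 1.3, -0.1]
width: 0.0477
grip_force: 0.0
```

Call:
drive_tool(series=[0,0,0,1,0.5,0,0.1,0,0,0,2,1,0,0.1,0,0,0,3,1.5,0,0.1,0,0,0,3,2.3,0,0.1,0,0,0,3,3,0,0.1,0,0,0,3,3,0,0.1,0,0,0,3,3,0,0.1])

```text
time: 20.95
ee_pos: [0.4302, 0.3253, 0.2405]
eef_rot: [-0.001, 1.0, -0.0, -0.0]
ft_force: [1.2, -0.6, -0.1]
width: 0.0477
grip_force: 0.0
```

```bash
python3 - <<'E'
from h import *
t=camera('top')[:,:,::-1]; s=camera('scene')[:,:,::-1]
o=np.vstack([cv2.resize(s[125:265,180:440],(780,420)),cv2.resize(t[175:265,170:470],(780,234))[:180]])
cv2.imwrite('pics/s9.png',o); print(o.shape)
E
```

```text
(600, 780, 3)
```

View pics/s9.png

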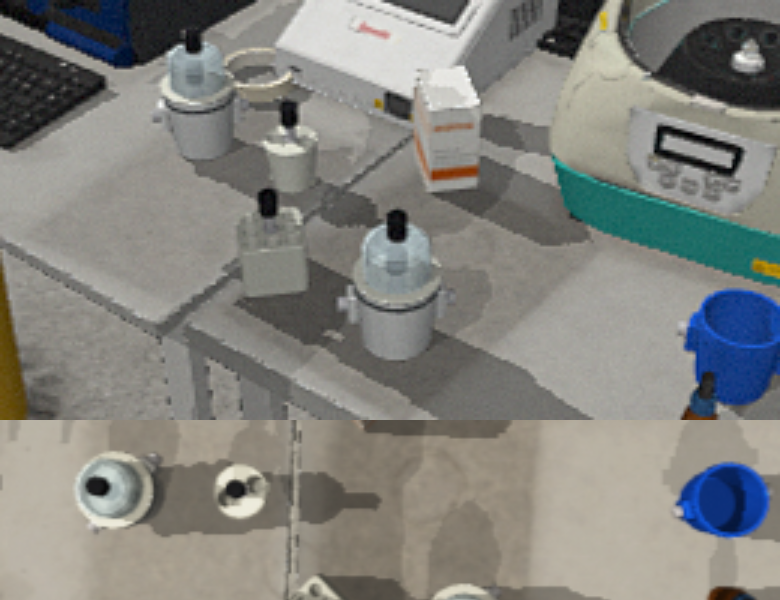

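Both buckets (crop (200,110) and (397,290)) are closed with level caps. The two-bore insert, square insert, carton and dropper bottle are where they started. Handing in.

```bash
python3 -c "
from bench import r
print(r.close_job())"
```

```text
the job is handed in; nothing more can be done
None
```

I handed the job in at about 21 s: each bucket holds one four-bore insert under a flat-seated domed cap, and everything else still stands where it was; the judge's verdict was not shown.

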